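# Hold the scrap chest's heavy flap open with its lever

## Task

Open the scrap chest on the soldering bench: push the upright tab of the locking bolt fully back, away from the lever, then press the lever's long end down to its bumper so that its short end raises the heavy flap, and finish while holding the lever down with the fingers so that the flap stays open. Use only pushes with the fingers: grip and lift nothing, do not touch the flap itself, and leave everything else on the bench where it is.

Things in the scene. Friction and masses are not known exactly. Their poses are not given: they have to be found in the camera images.
- scrap_chest: Scrap chest station fixed to the bench: steel base plate (450 x 260 x 8 mm, x -40 to 410, y -170 to 90), on it a lever on a fork, beyond it a grey open-topped chest (x 238 to 398, 160 mm wide, 95 high). Origin: at bench height under the lever's long end. x runs level along the lever to fork (195 mm) and chest; y is level, square to it; z up. Place and yaw vary.
- lever (a joint): Angle of the lever, rad: 0 at rest (long end up), grows as the long end goes down, 0.64 on the rubber bumper. Pressing it down at the pad takes about 9 to 17 N at first, falling to 2 to 6 N when down, depending on the flap's weight; when let go it comes back up. The locking bolt stops it at about 0.1 while its tongue is underneath.
- lever_arm: The steel lever: a bar 24 mm wide, 12 mm thick, rising from the pivot at 0.42 rad to its long end 200 mm from the pivot, which carries the press pad; its short end (90 mm) bears a roller under the flap. Origin on the pivot.
- lever_pad (a point): Centre of the top face of the white plastic press pad at the lever's long end: 50 mm along the lever, 46 mm wide, 8 thick. At rest its top is 192 mm above the bench and slopes 0.32 rad, outer end higher; on the bumper it is 67 mm up and slopes 0.32 rad the other way. It swings about lever_pivot on a 202 mm radius in the upright plane of the station's x axis.
- lever_pivot (a point): Pivot axis of the lever (along the station's y axis) at the middle of the fulcrum fork, 95 mm above the bench. The fork is 50 mm wide and 110 mm high.
- bolt (a joint): Travel of the locking bolt, m: 0 to 0.012 at the start (tongue under the lever), 0.05 fully back against its stop. It slides level towards the station's -y side, away from the lever, with about 3 N of friction, and stays where it is left. The tongue is clear of the lever above 0.034.
- bolt_tab (a point): On the bolt's upright steel tab (30 mm along station x, 10 thick, 104 to 166 mm above the bench): centre of its face towards the lever (+y side), 149 mm up; at bolt 0 at station x 125, y -95 mm. About 80 mm of free room between it and the lever, crossed by the 20 mm wide bolt tongue, top 114 mm up. The grey column below (36 mm along x, y -163 to -33) is 104 mm high.
- flap (a joint): Opening angle of the flap, rad: 0 lying shut on the chest, about 0.48 when the lever is on its bumper.
- flap_plate: The heavy flap: a plain steel plate 155 mm (station x) x 164 x 18 mm, about 3.5 kg, lying on the chest as its lid, hinged at the chest's far end (station x 385 mm, 96 mm above the bench). Origin on that hinge; the plate reaches from it towards the lever.
- solder_spool: Bystander: small aluminium wire spool standing on end, 54 mm across, 40 mm tall. Origin at the centre of its underside on the bench (z = 0).
- tip_cleaner: Bystander: round steel tin with brass wool in its mouth, 90 mm across the foot, 45 mm tall. Origin at the centre of its underside on the bench (z = 0).
- air_bulb: Bystander: black rubber blower bulb with a white nozzle, lying, 95 mm long, 48 mm thick. Origin at the centre of its underside on the bench (z = 0).
- nylon_ring: Bystander: flat white ring, 56 mm across, 12 mm thick. Origin at the centre of its underside on the bench (z = 0).
- parts_bin: Bystander: open yellow plastic bin, 110 x 90 x 50 mm. Origin at the centre of its underside on the bench (z = 0).
- heat_sink: Bystander: finned aluminium heat sink, 50 x 40 x 28 mm. Origin at the centre of its underside on the bench (z = 0).

How it is judged:
On the way, in this order (a step that is already met when the one before it is completed fails the run):
1. the locking bolt is pushed back (over 42 of 50 mm) while the lever is still up (value of joint bolt above 0.042 m and value of joint lever below 0.2 rad), for 0.1 s.
2. the fingers have pressed the lever down (over 0.56 of 0.64 rad) and the flap is raised (over 0.38 rad) (value of joint lever above 0.56 rad and value of joint flap above 0.38 rad and value of joint bolt above 0.042 m and contact force between the fingers and lever_arm above 1 N), for 0.3 s.
At the end, for the whole second after the job is handed in: The bolt is withdrawn more than 42 mm, the fingers still press on the lever with more than 1 N and hold it down beyond 0.56 rad, the flap stands still, open more than 0.38 rad and untouched by the robot, and every bystander is within 20 mm of where it stood (all of step 2 and velocity of joint flap between -0.1 and 0.1 rad/s and not (contact force between the arm and flap_plate above 0.5 N) and distance of each of solder_spool, tip_cleaner, air_bulb, nylon_ring, parts_bin, heat_sink from where it was at the start of the episode below 0.02 m); the arm keeps its last pose, push and grip.
It fails at once if the robot touches the flap itself with more than 1 N (contact force between any of the fingers, the arm and flap_plate above 1 N).
It fails at once if a bystander is moved or lifted more than 20 mm (distance of any of solder_spool, tip_cleaner, air_bulb, nylon_ring, parts_bin, heat_sink from where it was at the start of the episode above 0.02 m).
It also fails if it takes over 40 s, if anything falls off the work surface, if the arm or the gripper's body presses on something with over 40 N, if the wrist force passes 120 N, or if a joint passes its speed limit or range.

## Robot

A 6-joint arm with a two-finger parallel gripper is mounted at the origin on the work surface. World frame = base frame: x ahead of the robot, y to its left, z up, the work surface at z = 0. Lengths are in m, angles in rad, forces in N, time in s.
With the tool pointing down it reaches from about 0.375 to 0.9 m from the base axis. Payload 3.1 kg.
Tool frame: the origin (TCP) lies where the fingers leave the gripper's body, on its centre line; the fingertips stand 73 mm ahead of it and the grasp point (between the pads) lies 54 mm ahead of it; z points along the fingers, y is the line along which they close (so a half turn about z gives the same grasp; the last joint's range is limited). The gripper opens to 85 mm and grips with 20 to 120 N. Pads are 22 mm wide; open, the fingers measure 114 mm over their backs; the gripper's body (76 mm by 85 mm) begins 54 mm behind the grasp point. The pads swing forward as they close: fully open they stand 13 mm farther back than shut.
Start: joints at [-1.321, 0.527, 1.433, -0, 1.181, -0.178], TCP at [0.259, -0.569, 0.304] pointing down, gripper open.
Joint ranges: [-3.08, 3.08], [-0.75, 2.2], [0.22, 2.44], [-1.43, 4.57], [0, 2.65], [-2.85, 2.85]. Speed limits (rad/s): [2.79, 2.79, 3.14, 3.14, 3.14, 3.14].

## Interface

Orientations are given as a unit quaternion [x, y, z, w].
In Python, from station import manip gives the robot as it stands.
- The arm moves only by the shell command python3 -m crank 'ROWS' [FORCE]. ROWS is JSON, a list of rows, each an object with "dp": the shift along the tool's x, y, z normalised to -1 to 1, where 1 is 50 cm, a list of three; "delta_rot": the turn, a rotation vector about the tool's x, y, z normalised to -1 to 1, where 1 is 2 pi rad, a list of three; "fingers": the opening, from -1 (shut) to 1 (fully open). A call has 1 to 12 rows; each row shifts and turns the commanded pose from where the row before left it, along the tool's axes as they then stand; what a row does not reach is not made up. A row lasts 1/12 s, in which the tool goes at most 41.7 mm and 7.16 degrees, less where a joint would pass 70% of its speed; a pose out of reach is approached as far as the arm can. A call with a number of a shift or a turn outside -1 to 1 is refused whole. A call with a gripper value outside its range is refused whole. The fingers move at their own pace and stop on an object; FORCE is the grip in N (left out, the last holds). Time passes only in rows, so rows that do not move let the fingers close. It gives the time, the measured TCP pose, the force, the opening and the grip force at its end, in the units of the state.
- manip.sense(): the state, without advancing time (a new reading comes with each control period).
- manip.snapshot(name): name is "scene" or "side" or "wrist"; returns (picture, depth): 480x640x3 uint8, red, green, blue; 480x640 float32, m along the optical axis (not along the pixel's ray), 0 where there is no reading.
- manip.camera_model(name): a dict with "fx", "fy", "cx", "cy" (pixels), "k1" (the pictures are not rectified: a ray, as slopes to the right and down, at radius r is drawn at 1 + k1 r^2 times it, then the intrinsics apply), "origin" and "attitude" of the camera in the world. Camera axes: x right, y up, looking along -z (the intrinsics and any distortion apply to the point x, -y, -z); pixel columns grow to the right and rows downward; lengths in m; the calibration is good to about 2 mm. A picture is of the moment at which its call begins: read the wrist's pose just before it. camera_model takes no time and is no camera call; for the wrist camera it gives the pose at the moment of the call.
- manip.sign_off(): hands the job in; it is judged then, once.
The state is a dict: "t": time; "q": joint angles; "qd": joint speeds; "tau": joint torques, N m; "tcp_pos": TCP position; "tool_rot": TCP orientation; "force": force on the tool from outside, world axes, zero at the start; "ft_torque": the same for the moment, N m; "finger_gap": opening from 0.0 (shut) to 1.0 (fully open); "gripper_force": force on a finger pad.
Only numpy, scipy, OpenCV 4.12 (cv2) and the standard library are available. Lean on these libraries where they do the work, as an engineer would, in place of code of your own. Each camera call takes 0.05 s, during which the arm holds its last target. There are 200 camera calls.

## Working session

There is one attempt and no reset: what is moved stays moved. The work goes in short steps, Python scripts to look and compute and a shell command to move; the robot and the scene stay as the last step left them, time stands still between calls to the robot, and variables do not carry over. Pictures are saved under pics/ and viewed, at most 10 in all, crops included, and the job is handed in when it is done.

```bash
mkdir -p pics; ls
cat > h.py <<'E'
from station import manip
import numpy as np, cv2
from scipy.spatial.transform import Rotation as R
def snap(n,f):
    cm=manip.camera_model(n); p,d=manip.snapshot(n)
    cv2.imwrite('pics/'+f+'.png',p[:,:,::-1]); np.savez('pics/'+f+'.npz',p=p,d=d); return cm,p,d
def rot(a):
    a=np.array(a,float)
    return R.from_quat(a).as_matrix() if a.shape==(4,) else a.reshape(3,3)
def cloud(cm,d):
    v,u=np.mgrid[0:480,0:640].astype(float)
    xd=(u-cm['cx'])/cm['fx']; yd=(v-cm['cy'])/cm['fy']; x,y=xd.copy(),yd.copy()
    for _ in range(8):
        s=1+cm['k1']*(x*x+y*y); x,y=xd/s,yd/s
    P=np.stack([x*d,-y*d,-d],-1)@rot(cm['attitude']).T+np.array(cm['origin'])
    P[d<=0]=np.nan; return P
E
python3 - <<'E'
from h import *
for n in('scene','side'):
    cm,p,d=snap(n,n+'1'); print(n,cm,(d>0).mean())
    np.save('pics/%s1P.npy'%n,cloud(cm,d))
print(manip.sense())
E
```

```text
pics
scene {'fx': 505.6954333843838, 'fy': 505.6954333843838, 'cx': 314.8741360539849, 'cy': 229.5942228393563, 'k1': 0.028448427131776335, 'origin': array([ 1.04690121, -0.32454992,  0.88993915]), 'attitude': array([0.29368372, 0.15381389, 0.45567406, 0.82610672])} 0.9958984375
side {'fx': 601.823161958574, 'fy': 601.823161958574, 'cx': 317.9547438612486, 'cy': 234.82075198938008, 'k1': -0.06779929139657152, 'origin': array([0.39428037, 0.73414056, 0.95603091]), 'attitude': array([-0.03908534,  0.34477095,  0.93318461, -0.09365795])} 0.9960872395833333
{'t': 0.1, 'q': array([-1.32149119e+00,  5.28381750e-01,  1.43379226e+00,  2.72515250e-05,
        1.18139578e+00, -1.78517489e-01]), 'qd': array([-8.83771342e-05, -6.22114884e-04, -2.93848455e-03,  1.30474397e-03,
        9.84992336e-04,  1.70000255e-04]), 'tau': array([-4.44195357e-04, -4.43304884e+01, -1.78586537e+01, -2.48854149e-04,
        3.89876237e-03, -4.95682428e-06]), 'tcp_pos': array([ 0.25920106, -0.56815795,  0.30302033]), 'tool_rot': array([ 9.77208707e-01,  2.12278511e-01, -2.23891487e-05, -9.88392882e-04]), 'force': array([ 0.34854833, -0.14043245,  0.49996932]), 'ft_torque': array([ 0.0375757 ,  0.02270022, -0.00694759]), 'gripper_force': 0.0, 'finger_gap': 1.001442629988134}
```

View pics/scene1.png

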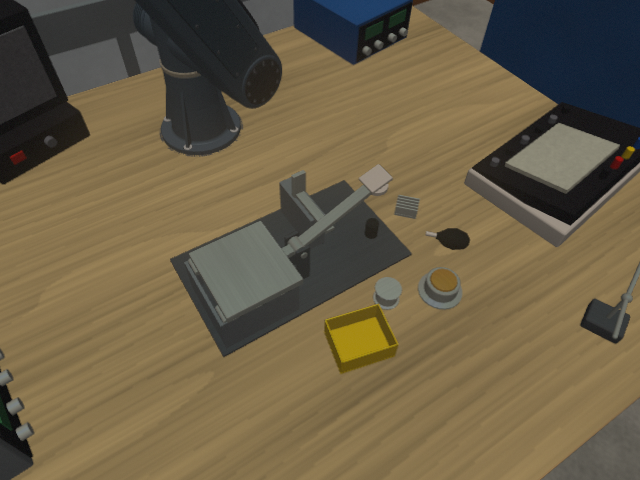

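View pics/side1.png

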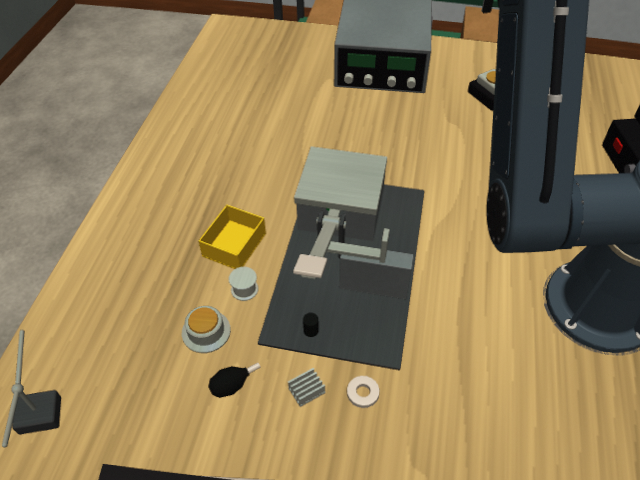

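The scene view shows the pad at about (376,179), the bolt tab at (293,184) and the flap at (243,270). In the side view the pad is at (311,266), the tab at (385,246) and the flap at (342,178). Next I'll locate them in world coordinates.

```bash
cat > m.py <<'E'
from h import *
for n in('scene','side'):
    P=np.load(f'pics/{n}1P.npy'); z=P[...,2]; p=np.load(f'pics/{n}1.npz')['p'].astype(int)
    c={'scene':dict(pad=(376,179),flap=(243,270),plate=(330,290)),'side':dict(pad=(311,266),flap=(342,178),plate=(290,335))}[n]
    for k,(u,v) in c.items(): print(n,k,P[v,u].round(4),p[v,u])
    # plate: height 4..13 mm, dark
    m=((z>.002)&(z<.014)&(p.max(2)<75)).astype(np.uint8)
    k,l,s,_=cv2.connectedComponentsWithStats(m); i=1+s[1:,4].argmax(); q=P[l==i][:,:2].astype(np.float32)
    print('plate rect',cv2.minAreaRect(q),len(q))
    u,v=c['pad']; w=np.zeros(z.shape,bool); w[v-25:v+25,u-30:u+30]=1
    q=P[w&(z>.165)&(z<.215)&(p.min(2)>150)]; print('pad n',len(q),q.mean(0),q.min(0),q.max(0))
    print(cv2.minAreaRect(q[:,:2].astype(np.float32)))
    A=np.c_[q[:,:2],np.ones(len(q))]; print('slope',np.linalg.lstsq(A,q[:,2],rcond=None)[0])
    u,v={'scene':(293,184),'side':(385,246)}[n]; w[:]=0; w[v-25:v+25,u-20:u+20]=1
    q=P[w&(z>.125)&(z<.18)]; print('tab n',len(q),q.min(0),q.max(0)); t=q[q[:,2]>.160]; print('top',t.mean(0),cv2.minAreaRect(t[:,:2].astype(np.float32)))
E
python3 m.py
```

```text
scene pad [0.5356 0.1525 0.1901] [152 141 129]
scene flap [ 0.5393 -0.1454  0.1153] [110 115 106]
scene plate [0.6087 0.0052 0.0122] [60 61 58]
plate rect ((0.49130672216415405, -0.01538880169391632), (0.4492775797843933, 0.2618241012096405), 89.68467712402344) 8091m.py:11: RuntimeWarning: Mean of empty slice.
  q=P[w&(z>.165)&(z<.215)&(p.min(2)>150)]; print('pad n',len(q),q.mean(0),q.min(0),q.max(0))
  ret = um.true_divide(
Traceback (most recent call last):
  File "m.py", line 11, in <module>
    q=P[w&(z>.165)&(z<.215)&(p.min(2)>150)]; print('pad n',len(q),q.mean(0),q.min(0),q.max(0))
                                                                            ~~~~~^^^
ValueError: zero-size array to reduction operation minimum which has no identity
```

```bash
sed -i 's/p.min(2)>150/p.min(2)>118/' m.py; python3 m.py
```

```text
scene pad [0.5356 0.1525 0.1901] [152 141 129]
scene flap [ 0.5393 -0.1454  0.1153] [110 115 106]
scene plate [0.6087 0.0052 0.0122] [60 61 58]
plate rect ((0.49130672216415405, -0.01538880169391632), (0.4492775797843933, 0.2618241012096405), 89.68467712402344) 8091
pad n 457 [0.53267826 0.15245485 0.1915516 ] [0.50949573 0.12924791 0.18156616] [0.55484908 0.17645155 0.20050971]
((0.5321943759918213, 0.1530454456806183), (0.04715584218502045, 0.045283183455467224), 89.35275268554688)
slope [0.01355391 0.31789783 0.13586666]
tab n 255 [0.41651749 0.02872562 0.125063  ] [0.42926723 0.06049854 0.16893113]
top [0.42321955 0.04363189 0.16498926] ((0.4225957691669464, 0.043913207948207855), (0.02896707132458687, 0.011897207237780094), 88.53367614746094)
side pad [0.5304 0.1603 0.1917] [203 191 172]
side flap [ 0.5301 -0.1296  0.1122] [157 165 148]
side plate [0.5678 0.1838 0.0061] [58 62 60]
plate rect ((0.4923732280731201, -0.011536628007888794), (0.4527028501033783, 0.25873079895973206), 89.86529541015625) 13932
pad n 548 [0.53282368 0.15871617 0.19217337] [0.5105346  0.1298525  0.17965833] [0.55585014 0.18138896 0.20155135]
((0.533009946346283, 0.15559260547161102), (0.045232269912958145, 0.051035910844802856), 0.7820093035697937)
slope [0.00068298 0.29778314 0.14454646]
tab n 166 [0.41915277 0.03208739 0.12514026] [0.4292688  0.06564408 0.16904717]
top [0.42414971 0.04919521 0.16521222] ((0.4241931736469269, 0.048042722046375275), (0.0099737998098135, 0.03192611411213875), 0.13091666996479034)
```

```bash
python3 -m crank '[{"dp":[0,0,0],"delta_rot":[0,0,0.017],"fingers":-1},{"dp":[0,0,0],"delta_rot":[0,0,0.017],"fingers":-1},{"dp":[0,0,0],"delta_rot":[0,0,0.017],"fingers":-1},{"dp":[0,0,0],"delta_rot":[0,0,0.017],"fingers":-1}]' 40; python3 -m crank '[{"dp":[0.023,-0.068,0],"delta_rot":[0,0,0],"fingers":-1},{"dp":[0.023,-0.068,0],"delta_rot":[0,0,0],"fingers":-1},{"dp":[0.023,-0.068,0],"delta_rot":[0,0,0],"fingers":-1},{"dp":[0.023,-0.068,0],"delta_rot":[0,0,0],"fingers":-1},{"dp":[0.023,-0.068,0],"delta_rot":[0,0,0],"fingers":-1},{"dp":[0.023,-0.068,0],"delta_rot":[0,0,0],"fingers":-1},{"dp":[0.023,-0.068,0],"delta_rot":[0,0,0],"fingers":-1},{"dp":[0.023,-0.068,0],"delta_rot":[0,0,0],"fingers":-1},{"dp":[0.023,-0.068,0],"delta_rot":[0,0,0],"fingers":-1},{"dp":[0.023,-0.068,0],"delta_rot":[0,0,0],"fingers":-1},{"dp":[0.023,-0.068,0],"delta_rot":[0,0,0],"fingers":-1},{"dp":[0,0,0],"delta_rot":[0,0,0],"fingers":-1}]'
```

```text
t: 0.43
tcp_pos: [0.2592, -0.5683, 0.3033]
tool_rot: [1.0, -0.002, -0.0, -0.001]
force: [-0.2, 0.1, -1.2]
finger_gap: 0.455
gripper_force: 0.0
t: 1.43
tcp_pos: [0.3853, -0.1885, 0.3035]
tool_rot: [1.0, 0.003, -0.001, -0.002]
force: [-0.5, -0.1, -0.3]
finger_gap: -0.004
gripper_force: 0.0
```

```bash
python3 -m crank '[{"dp":[0.0236,-0.067,0],"delta_rot":[0,0,0],"fingers":-1},{"dp":[0.0236,-0.067,0],"delta_rot":[0,0,0],"fingers":-1},{"dp":[0.0236,-0.067,0],"delta_rot":[0,0,0],"fingers":-1},{"dp":[0.0236,-0.067,0],"delta_rot":[0,0,0],"fingers":-1},{"dp":[0.0236,-0.067,0],"delta_rot":[0,0,0],"fingers":-1},{"dp":[0.0236,-0.067,0],"delta_rot":[0,0,0],"fingers":-1},{"dp":[0.0236,-0.067,0],"delta_rot":[0,0,0],"fingers":-1},{"dp":[0,0,0],"delta_rot":[0,0,0],"fingers":-1},{"dp":[0,0,0],"delta_rot":[0,0,0],"fingers":-1}]'
python3 - <<'E'
from h import *
snap('side','side2')
E
```

```text
t: 2.18
tcp_pos: [0.4682, 0.0412, 0.3036]
tool_rot: [1.0, 0.002, -0.0, 0.0]
force: [0.2, 0.3, 0.3]
finger_gap: 0.0
gripper_force: 0.0
```

View pics/side2.png

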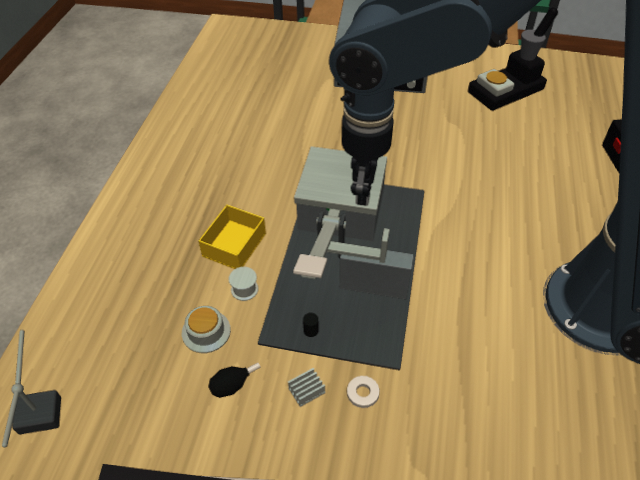

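The closed fingers, at about (362,190), are over the gap between the tab and the lever, and nothing is in the way. I'll go down and push.

```bash
python3 -m crank '[{"dp":[0,-0.01,0.05],"delta_rot":[0,0,0],"fingers":-1},{"dp":[0,0,0.05],"delta_rot":[0,0,0],"fingers":-1},{"dp":[0,0,0.05],"delta_rot":[0,0,0],"fingers":-1},{"dp":[0,0,0.05],"delta_rot":[0,0,0],"fingers":-1},{"dp":[0,0,0],"delta_rot":[0,0,0],"fingers":-1},{"dp":[-0.02,0,0],"delta_rot":[0,0,0],"fingers":-1},{"dp":[-0.02,0,0],"delta_rot":[0,0,0],"fingers":-1},{"dp":[-0.012,0,0],"delta_rot":[0,0,0],"fingers":-1},{"dp":[-0.012,0,0],"delta_rot":[0,0,0],"fingers":-1},{"dp":[-0.012,0,0],"delta_rot":[0,0,0],"fingers":-1},{"dp":[0,0,0],"delta_rot":[0,0,0],"fingers":-1}]'
```

```text
t: 3.15
tcp_pos: [0.4296, 0.0449, 0.2049]
tool_rot: [1.0, 0.0, 0.001, 0.0]
force: [0.0, -1.0, -1.0]
finger_gap: -0.003
gripper_force: 0.1
```

```bash
python3 -m crank '[{"dp":[-0.012,0,0],"delta_rot":[0,0,0],"fingers":-1},{"dp":[-0.012,0,0],"delta_rot":[0,0,0],"fingers":-1},{"dp":[-0.012,0,0],"delta_rot":[0,0,0],"fingers":-1},{"dp":[-0.012,0,0],"delta_rot":[0,0,0],"fingers":-1}]'; python3 -m crank '[{"dp":[-0.008,0,0],"delta_rot":[0,0,0],"fingers":-1},{"dp":[-0.006,0,0],"delta_rot":[0,0,0],"fingers":-1},{"dp":[-0.004,0,0],"delta_rot":[0,0,0],"fingers":-1},{"dp":[0,0,0],"delta_rot":[0,0,0],"fingers":-1}]'
```

```text
t: 3.48
tcp_pos: [0.4061, 0.0449, 0.2042]
tool_rot: [1.0, 0.0, 0.001, 0.0]
force: [3.8, 1.0, 2.2]
finger_gap: -0.001
gripper_force: 1.6
t: 3.82
tcp_pos: [0.3982, 0.0449, 0.204]
tool_rot: [1.0, -0.0, 0.002, -0.0]
force: [5.8, 0.8, -1.0]
finger_gap: 0.004
gripper_force: 2.7
```

```bash
python3 -m crank '[{"dp":[-0.005,0,0],"delta_rot":[0,0,0],"fingers":-1},{"dp":[-0.005,0,0],"delta_rot":[0,0,0],"fingers":-1},{"dp":[0,0,0],"delta_rot":[0,0,0],"fingers":-1}]'
```

```text
t: 4.07
tcp_pos: [0.3976, 0.0446, 0.2044]
tool_rot: [1.0, -0.001, 0.007, 0.0]
force: [13.9, 5.1, -6.2]
finger_gap: -0.002
gripper_force: 6.5
```

The bolt stopped moving at 14 N, with the face near x 0.387, which is where full travel should be. I'll retreat and go over the pad.

```bash
python3 -m crank '[{"dp":[0.04,0,0],"delta_rot":[0,0,0],"fingers":-1},{"dp":[0.04,0,0],"delta_rot":[0,0,0],"fingers":-1},{"dp":[0,0,-0.06],"delta_rot":[0,0,0],"fingers":-1},{"dp":[0,0,-0.06],"delta_rot":[0,0,0],"fingers":-1},{"dp":[0,0,-0.06],"delta_rot":[0,0,0],"fingers":-1},{"dp":[0.04,-0.044,0],"delta_rot":[0,0,0],"fingers":-1},{"dp":[0.04,-0.044,0],"delta_rot":[0,0,0],"fingers":-1},{"dp":[0.04,-0.044,0],"delta_rot":[0,0,0],"fingers":-1},{"dp":[0.04,-0.044,0],"delta_rot":[0,0,0],"fingers":-1},{"dp":[0.04,-0.044,0],"delta_rot":[0,0,0],"fingers":-1},{"dp":[0,0,0],"delta_rot":[0,0,0],"fingers":-1},{"dp":[0,0,0],"delta_rot":[0,0,0],"fingers":-1}]'
python3 - <<'E'
from h import *
cm,p,d=snap('side','side3')
P=cloud(cm,d); w=np.zeros(d.shape,bool); w[200:300,340:440]=1
z=P[...,2]; q=P[w&(z>.15)&(z<.18)]; print('tab',len(q),q.mean(0),q.min(0),q.max(0))
E
```

```text
t: 5.07
tcp_pos: [0.5308, 0.1557, 0.2924]
tool_rot: [1.0, 0.001, -0.003, 0.0]
force: [-0.5, -0.8, -0.6]
finger_gap: -0.0
gripper_force: 0.0
tab 102 [0.38322724 0.05214342 0.16355123] [0.3783161  0.03206411 0.15040523] [0.38822365 0.064065   0.16814238]
```

View pics/side3.png

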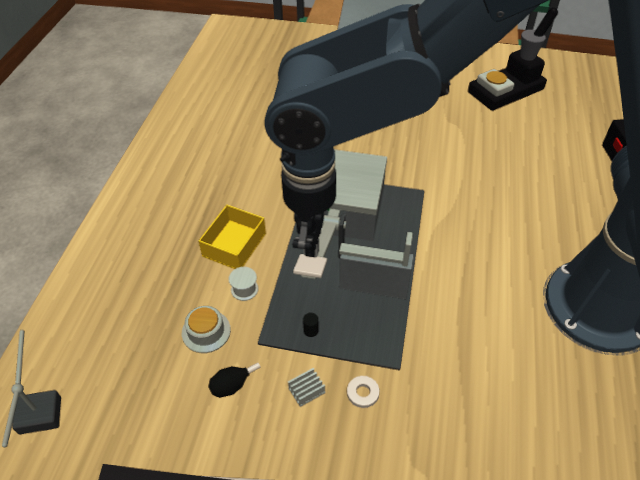

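The fingertips, at about (305,250), are over the pad at (310,266). The tab is fully back, with its face at x 0.388, so the bolt is at about 49 mm. Now I'll press along the arc.

```bash
python3 -m crank '[{"dp":[0.003,0,0.04],"delta_rot":[0,0,0],"fingers":-1},{"dp":[0,-0.007,0.02],"delta_rot":[0,0,0],"fingers":-1},{"dp":[0,-0.007,0.02],"delta_rot":[0,0,0],"fingers":-1},{"dp":[0,0,0],"delta_rot":[0,0,0],"fingers":-1}]';python3 -m crank '[{"dp":[0,-0.007,0.019],"delta_rot":[0,0,0],"fingers":-1},{"dp":[0,-0.007,0.019],"delta_rot":[0,0,0],"fingers":-1},{"dp":[0,-0.005,0.02],"delta_rot":[0,0,0],"fingers":-1},{"dp":[0,-0.005,0.02],"delta_rot":[0,0,0],"fingers":-1}]'
```

```text
t: 5.45
tcp_pos: [0.5321, 0.1618, 0.2533]
tool_rot: [1.0, -0.0, -0.001, -0.0]
force: [-1.8, 0.1, 8.9]
finger_gap: 0.0
gripper_force: 4.5
t: 5.78
tcp_pos: [0.5321, 0.1743, 0.2161]
tool_rot: [1.0, -0.001, -0.001, -0.001]
force: [-2.4, 2.8, 11.6]
finger_gap: 0.002
gripper_force: 5.7
```

```bash
python3 -m crank '[{"dp":[0,-0.003,0.02],"delta_rot":[0,0,0],"fingers":-1},{"dp":[0,-0.003,0.02],"delta_rot":[0,0,0],"fingers":-1},{"dp":[0,-0.001,0.02],"delta_rot":[0,0,0],"fingers":-1},{"dp":[0,-0.001,0.02],"delta_rot":[0,0,0],"fingers":-1},{"dp":[0,0.001,0.019],"delta_rot":[0,0,0],"fingers":-1},{"dp":[0,0.001,0.019],"delta_rot":[0,0,0],"fingers":-1},{"dp":[0,0,0],"delta_rot":[0,0,0],"fingers":-1}]';python3 -m crank '[{"dp":[0,0.001,0.01],"delta_rot":[0,0,0],"fingers":-1},{"dp":[0,0.001,0.01],"delta_rot":[0,0,0],"fingers":-1},{"dp":[0,0,0],"delta_rot":[0,0,0],"fingers":-1}]'
```

```text
t: 6.37
tcp_pos: [0.5319, 0.1775, 0.1552]
tool_rot: [1.0, -0.001, -0.001, -0.001]
force: [-0.6, 2.7, 2.2]
finger_gap: -0.002
gripper_force: 1.3
t: 6.62
tcp_pos: [0.5319, 0.1762, 0.1457]
tool_rot: [1.0, -0.001, -0.001, -0.001]
force: [-0.8, 4.4, 2.5]
finger_gap: -0.006
gripper_force: 2.0
```

```bash
python3 -m crank '[{"dp":[0,0,0.006],"delta_rot":[0,0,0],"fingers":-1},{"dp":[0,0,0.006],"delta_rot":[0,0,0],"fingers":-1},{"dp":[0,0,0],"delta_rot":[0,0,0],"fingers":-1},{"dp":[0,0,0],"delta_rot":[0,0,0],"fingers":-1},{"dp":[0,0,0],"delta_rot":[0,0,0],"fingers":-1},{"dp":[0,0,0],"delta_rot":[0,0,0],"fingers":-1},{"dp":[0,0,0],"delta_rot":[0,0,0],"fingers":-1},{"dp":[0,0,0],"delta_rot":[0,0,0],"fingers":-1}]'
python3 - <<'E'
from h import *
cm,p,d=snap('side','side4'); P=cloud(cm,d)
w=np.zeros(d.shape,bool); w[130:230,280:400]=1
np.save('pics/s4P.npy',P)
cm,p,d=snap('scene','scene4'); P=cloud(cm,d); np.save('pics/c4P.npy',P)
q=P[250:290,225:265].reshape(-1,3); A=np.c_[q[:,:2],np.ones(len(q))]; print('flap slopes',np.linalg.lstsq(A,q[:,2],rcond=None)[0], 'want y-slope tan .48=.52')
E
```

```text
t: 7.28
tcp_pos: [0.532, 0.1758, 0.1409]
tool_rot: [1.0, -0.0, -0.001, -0.0]
force: [-3.2, 2.9, 9.0]
finger_gap: -0.001
gripper_force: 4.9
 ** On entry to DLASCL parameter number  4 had an illegal value
 ** On entry to DLASCL parameter number  4 had an illegal valueTraceback (most recent call last):
  File "<stdin>", line 6, in <module>
    x, resids, rank, s = _umath_linalg.lstsq(a, b, rcond,
                         ~~~~~~~~~~~~~~~~~~~^^^^^^^^^^^^^
                                             signature=signature)
                                             ^^^^^^^^^^^^^^^^^^^^
    raise LinAlgError("SVD did not converge in Linear Least Squares")
numpy.linalg.LinAlgError: SVD did not converge in Linear Least Squares
```

View pics/scene4.png

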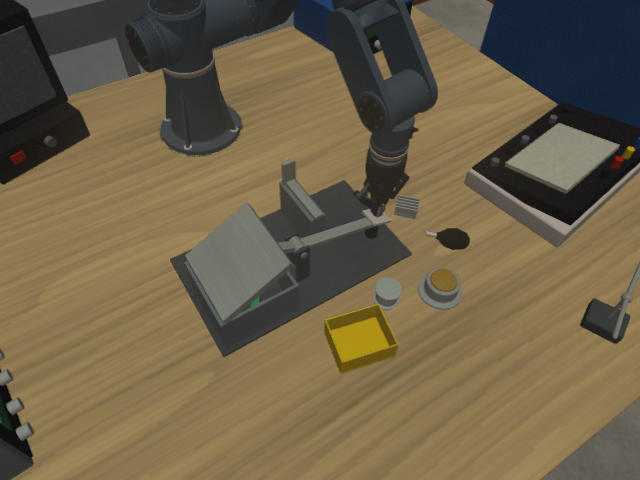

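The scene view shows the flap raised at about (240,260), the fingers on the pad at (378,217), and the bystanders where they were. I'll check the flap angle in numbers.

Run:
```python
from h import *
q=np.load('pics/c4P.npy')[245:280,225:260].reshape(-1,3); q=q[np.isfinite(q).all(1)]; c=q-q.mean(0)
n=np.linalg.svd(c,full_matrices=False)[2][2]; print(len(q),'flap angle',np.arctan2(abs(n[1]),abs(n[2])),n)
s=manip.sense(); print(s['t'],s['force'],s['tcp_pos'])
```

```text
1218 flap angle 0.4757956793243857 [-0.00599267 -0.45803767  0.88891258]
7.3833 [-2.12725764  3.57310044  9.60404833] [0.53204618 0.17580656 0.14091199]
```

The flap is open 0.476 rad and the lever is on its bumper under about 9 N.

```bash
python3 -c "
from station import manip
print(manip.sign_off())"
```

```text
the job is handed in; nothing more can be done
None
```

I handed the job in with the bolt pushed back about 49 of 50 mm, the fingers holding the lever on its bumper with about 9 N, the flap open about 0.476 rad, and the bystanders in place in the last picture; no verdict came back.

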